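# Shut the centrifuge and start the spin

### The arm

A 6-joint arm with a two-finger parallel gripper is mounted at the origin on the work surface. World frame = base frame: x ahead of the robot, y to its left, z up, the work surface at z = 0. Lengths are in m, angles in degrees, forces in N, time in s.
With the tool pointing down it reaches from about 0.25 to 0.8 m from the base axis. Payload 3.9 kg.
Tool frame: the origin (TCP) lies between the finger pads; the fingertips stand 8 mm ahead of it and the grasp point (between the pads) lies 11 mm behind it; z points along the fingers, y is the line along which they close (so a half turn about z gives the same grasp; the last joint's range is limited). The gripper opens to 85 mm and grips with 20 to 120 N. Pads are 22 mm wide; open, the fingers measure 114 mm over their backs; the gripper's body (76 mm by 85 mm) begins 54 mm behind the grasp point. The pads swing forward as they close: fully open they stand 13 mm farther back than shut.
Start: joints at [64.859, 14.897, -7.913, 67.191, 0, 90], TCP at [0.223, 0.475, 0.239] pointing down, gripper open.
Joint ranges: [-159.42, 159.42], [-47.68, 98.78], [-73.54, 78.23], [-108.79, 121.32], [-90, 84.71], [-180, 180]. Speed limits (degrees/s): [147.25, 147.25, 180, 180, 180, 180].

### API

Orientations are given as a 3x3 rotation matrix whose columns are the frame's x, y, z axes.
In Python, from bench import monitor, vision, order gives the robot as it stands.
- The arm moves only by the tool step_arm, never from a script. Its argument "motion" is a list of rows, each an object of numbers: "dx", "dy", "dz": the shift along the tool's x, y, z normalised to -1 to 1, where 1 is 0.15 m; "ax", "ay", "az": the turn, a rotation vector about the tool's x, y, z normalised to -1 to 1, where 1 is 180 degrees; "claw": the opening, from -1 (shut) to 1 (fully open). In form: [{"dx": .., "dy": .., "dz": .., "ax": .., "ay": .., "az": .., "claw": ..}, ...]. A call has exactly 8 rows; each row is the pose to reach, as a shift and turn from the pose commanded when the call began, along the tool's axes at that moment, turning the shorter way round; what a row does not reach only later rows make up. A row lasts 1/12 s, in which the tool goes at most 41.7 mm and 7.16 degrees, less where a joint would pass 70% of its speed; a pose out of reach is approached as far as the arm can. A call with a number of a shift or a turn outside -1 to 1 is refused whole. A call with a gripper value outside its range is refused whole. The fingers move at their own pace and stop on an object; "squeeze" is the grip in N (left out, the last holds). Time passes only in rows, so rows that repeat a pose let the fingers close, or fill a call up. It gives the time, the measured TCP pose, the force, the opening and the grip force at its end, in the units of the state.
- monitor.get_state(): the state, without advancing time (a new reading comes with each control period).
- vision.grab_frame(name): name is "side" or "top"; returns (picture, depth): 400x640x3 uint8, red, green, blue; 400x640 float32, m along the optical axis (not along the pixel's ray), 0 where there is no reading.
- vision.camera_model(name): a dict with "fov_y" (degrees; the focal length in pixels is half the picture's height over the tangent of half this angle, whatever the lens; pixels are square), "cx", "cy" (the principal point, pixels), "origin" and "orientation" of the camera in the world. Camera axes: x right, y down, z forward; pixel columns grow to the right and rows downward; lengths in m; the calibration is good to about 2 mm. A picture is of the moment at which its call begins. camera_model takes no time and is no camera call.
- order.job_done(): hands the job in; it is judged then, once.
The state is a dict: "time_s": time; "joints": joint angles; "qd": joint speeds; "joint_efforts": joint torques, N m; "position": TCP position; "ee_rot": TCP orientation; "contact_force": force on the tool from outside, world axes, zero at the start; "moment": the same for the moment, N m; "gripper_width": opening from 0.0 (shut) to 1.0 (fully open); "grasp_force": force on a finger pad.
Only numpy, scipy, OpenCV 4.12 (cv2) and the standard library are available. Lean on these libraries where they do the work, as an engineer would, in place of code of your own. Each camera call takes 0.05 s, during which the arm holds its last target. There are 200 camera calls.

### The job

The blood samples are loaded in the microcentrifuge on the examination table. With your fingertips gently push its open lid down until it is fully shut (do not slam it), then lightly press the green start key down, let it come up again, and draw back. Leave the red, yellow and blue keys and everything else on the table alone, and do not lift or carry anything.

Things in the scene. Friction and masses are not known exactly. Their poses are not given: they have to be found in the camera images.
- centrifuge: White microcentrifuge, fixed, 250 deep (x) x 226 wide (y) x 104 mm to the rim. Origin: centre of its underside; z up; front (operator's side) is -x, roughly towards the robot. Its top's front 83 mm is a panel rising at 18.6 degrees from 76 to 104 mm, with a display and below it four keys in a row: red at y +66, yellow +22, green -22, blue -66 mm. Behind the panel: rotor chamber and lid
- lid (a joint): Angle of the lid about its hinge (rad): 0 is fully shut, where it meets a stop; at the start it stands open at 0.75 to 1.1; 1.4 is its open stop. The stiff hinge keeps it at any angle; about 1 to 2 N square to its front part closes it
- lid_hinge (a point): Middle of the lid's hinge axis (the axis lies along the centrifuge's y), at centrifuge x = +118 mm, 104.5 mm above the table, at the rear. The lid is a white slab 163 long x 212 wide x 14 mm thick, with its underside on the hinge axis; shut, it lies level on the rim and reaches from the hinge forward to the upper end of the panel
- lid_front (a point): Point on the lid's outer face (its top when shut), 15 mm in from the middle of its free edge; in lid axes 148 mm from the hinge axis and 14 mm above the lid's underside. Its frame turns with the lid: z is the outward normal of the outer face, x points to the hinge, y along the free edge
- start_key_top (a point): Centre of the top face of the green round start key, 21 mm across, standing 8 mm proud of the panel. z is the key's axis, outward: upright but tilted 18.6 degrees to the centrifuge's front, like the panel
- start_key (a joint): Travel of the green key (m): 0 released, 0.005 fully down; a spring returns it. It begins to move at about 1.2 N, is fully down at 4 N and then meets a hard stop
- stop_key_top (a point): Centre of the top face of the red stop key, same size and tilt as the green key. Not to be pressed
- stop_key (a joint): Travel of the red key (m), as for the green key; must stay near 0
- pulse_key_top (a point): Centre of the top face of the yellow pulse key, same size and tilt as the green key. Not to be pressed
- pulse_key (a joint): Travel of the yellow key (m), as for the green key; must stay near 0
- release_key_top (a point): Centre of the top face of the blue release key, same size and tilt as the green key. Not to be pressed
- release_key (a joint): Travel of the blue key (m), as for the green key; must stay near 0
- tube_rack: Loose blue rack of capped blood tubes, 150 x 60 x 96 mm high, origin at the centre of its underside, long side along its x; stands at the +y side of the centrifuge. Leave alone
- wash_bottle: Loose white squeeze bottle with a blue cap and bent spout, 64 mm across, 190 mm high, spout out to 65 mm from its axis along its -x; origin at the centre of its underside; at the -y side. Leave alone
- pill_bottle: Loose amber pill bottle with a white cap, 44 mm across, 75 mm high; origin at the centre of its underside; at the -y side. Leave alone
- specimen_jar: Loose white specimen jar with an orange cap, 56 mm across, 70 mm high; origin at the centre of its underside; at the -y side. Leave alone
- bandage_roll: Loose teal bandage roll standing on end, 72 mm across, 50 mm high; origin at the centre of its underside; by the front corner at the +y side. Leave alone
- thermometer: Loose white digital thermometer, about 130 x 22 x 11 mm, lying on the table in front of the centrifuge, long side along its x; origin on its underside, near its middle. Leave alone

How it is judged (in metres and radians):
On the way, in this order (a step that is already met when the one before it is completed fails the run):
1. the lid is pushed fully shut (value of joint lid below 0.03 rad and value of joint start_key below 0.0015 m), for 0.1 s.
2. with the lid shut, the green start key is pressed down at least 3 of its 5 mm (value of joint lid below 0.03 rad and value of joint start_key above 0.003 m), for 0.05 s.
At the end, for the whole second after the job is handed in: the lid is fully shut (within 0.03 rad), the green key is up again (within 1 mm), the other keys are up, and every loose thing stands where it stood (within 12 mm) and upright (value of joint lid below 0.03 rad and value of joint each of start_key, stop_key, pulse_key, release_key below 0.001 m and distance of each of tube_rack, wash_bottle, pill_bottle, specimen_jar, bandage_roll, thermometer from where it was at the start of the episode below 0.012 m and angle between each of tube_rack, wash_bottle, pill_bottle, specimen_jar, bandage_roll, thermometer's own z axis and vertical below 0.1 rad); the robot touches nothing.
It fails at once if the red, yellow or blue key is pressed (1.5 mm) (value of joint any of stop_key, pulse_key, release_key above 0.0015 m).
It fails at once if the green key is pressed (1.5 mm) while the lid is still open (0.06 rad) (value of joint lid above 0.06 rad and value of joint start_key above 0.0015 m).
It fails at once if the lid is slammed (closing faster than 3 rad/s) or lifted farther open (past 1.25 rad) (velocity of joint lid below -3 rad/s or value of joint lid above 1.25 rad).
It fails at once if the green key is pressed hard (over 25 N), or any part of the centrifuge is pushed hard (over 40 N) ((value of joint start_key above 0.001 m and contact force between the fingers and centrifuge above 25 N) or contact force between the arm and centrifuge above 40 N).
It fails at once if a loose thing on the table is moved, lifted or knocked (20 mm) (distance of any of tube_rack, wash_bottle, pill_bottle, specimen_jar, bandage_roll, thermometer from where it was at the start of the episode above 0.02 m).
It also fails if it takes over 45 s, if anything falls off the work surface, if the arm or the gripper's body presses on something with over 40 N, if the wrist force passes 120 N, or if a joint passes its speed limit or range.

## Working session

There is one attempt and no reset: what is moved stays moved. The work goes in short steps, Python scripts to look and compute and a tool call to move; the robot and the scene stay as the last step left them, time stands still between calls to the robot, and variables do not carry over. Pictures are saved under pics/ and viewed, at most 10 in all, crops included, and the job is handed in when it is done.

Besides the shell and the picture viewer there is one more tool, called after "Call:" in YAML: its name, and indented under it one key for each argument. step_arm: Moves the arm, as the interface text tells. Its arguments: {"type":"object","properties":{"motion":{"type":"array"},"squeeze":{"type":"number"}},"required":["motion"]}

```bash
mkdir -p pics; cat > h.py <<'E'
import numpy as np, cv2
from bench import monitor, vision, order
def grab(n):
    im,d=vision.grab_frame(n); m=vision.camera_model(n)
    f=200/np.tan(np.radians(m["fov_y"]/2)); v,u=np.mgrid[0:400,0:640]
    P=np.stack([(u-m["cx"])/f*d,(v-m["cy"])/f*d,d],-1)@np.array(m["orientation"]).T+np.array(m["origin"])
    return im,d,P
E
python3 - <<'E'
from h import *
for n in("side","top"):
    im,d,P=grab(n); np.savez("pics/%s0.npz"%n,im=im,d=d,P=P)
    cv2.imwrite("pics/%s0.png"%n,im[:,:,::-1]); print(vision.camera_model(n))
s=monitor.get_state();print(s)
E
```

```text
{'fov_y': 56.015835392253386, 'cx': 323.85533772142077, 'cy': 197.76707676117957, 'origin': array([ 0.36877762, -0.68736097,  0.60348383]), 'orientation': array([[ 0.95930248, -0.15366339,  0.23690993],
       [-0.28232148, -0.53906997,  0.79353522],
       [ 0.00577372, -0.82812507, -0.56051363]])}
{'fov_y': 56.23317637699885, 'cx': 323.4517828789841, 'cy': 200.9782160787013, 'origin': array([0.45227497, 0.01652576, 0.86212994]), 'orientation': array([[ 0.00222192, -0.98942849,  0.14500459],
       [-0.99998688, -0.00152902,  0.00488969],
       [-0.00461628, -0.14501355, -0.9894189 ]])}
{'time_s': 0.1, 'joints': array([ 6.48591778e+01,  1.49318089e+01, -7.97859324e+00,  6.71903972e+01,
        1.49732199e-03,  9.00032985e+01]), 'qd': array([-0.00242296, -0.04531936,  0.05317106, -0.07120225, -0.10716221,
       -0.01568046]), 'joint_efforts': array([ 3.23198547e-04, -4.06510019e+01,  2.54527205e+01,  1.00687804e-02,
        4.94250776e-05, -1.72466628e-05]), 'position': array([0.22278023, 0.47472333, 0.2385481 ]), 'ee_rot': array([[-9.05241855e-01,  4.24895974e-01, -7.71077537e-04],
       [ 4.24896673e-01,  9.05240474e-01, -1.58151350e-03],
       [ 2.60318772e-05, -1.75928049e-03, -9.99998452e-01]]), 'contact_force': array([-0.01373334,  0.85378966, -0.11421002]), 'moment': array([ 0.00277443,  0.00325232, -0.03490374]), 'grasp_force': 0.0, 'gripper_width': 0.9991141382874382}
```

View pics/side0.png

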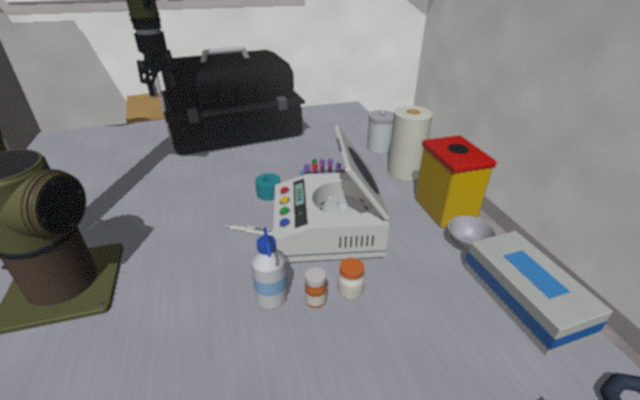

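View pics/top0.png

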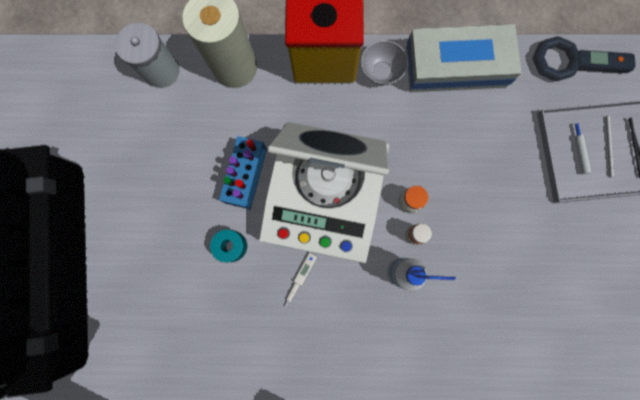

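The side view shows the centrifuge at about (330,215) with its lid raised. Its red-to-blue keys run from (285,190) to (285,222). In the top view the keys are red (283,233), yellow (304,238), green (325,242) and blue (346,245), and the open lid spans about (272-388, 125-172).

```bash
cat > m.py <<'E'
from h import *
Z={n:np.load("pics/%s0.npz"%n) for n in("side","top")}
box={"top":(225,255,270,360),"side":(182,230,275,295)}
rng={"red":[((0,120,80),(6,255,255)),((172,120,80),(180,255,255))],"yellow":[((18,120,100),(32,255,255))],"green":[((45,90,50),(80,255,255))],"blue":[((105,110,60),(130,255,255))]}
K={}
for n in Z:
    im,P=Z[n]["im"],Z[n]["P"];a,b,c,d=box[n]
    hsv=cv2.cvtColor(im,cv2.COLOR_RGB2HSV)
    for k,rs in rng.items():
        m=sum(cv2.inRange(hsv,l,h) for l,h in rs)>0
        M=np.zeros_like(m);M[a:b,c:d]=m[a:b,c:d]
        v,u=np.nonzero(M);K[n,k]=(u.mean(),v.mean())
        print(n,k,len(u),np.round(K[n,k],1),np.round(np.median(P[M],0),4))
def ray(n,uv):
    m=vision.camera_model(n);f=200/np.tan(np.radians(m["fov_y"]/2))
    r=np.array(m["orientation"])@[(uv[0]-m["cx"])/f,(uv[1]-m["cy"])/f,1];return np.array(m["origin"]),r/np.linalg.norm(r)
for k in rng:
    o,r=zip(*[ray(n,K[n,k]) for n in Z])
    A=[np.eye(3)-np.outer(x,x) for x in r]
    p=np.linalg.solve(sum(A),sum(a@b for a,b in zip(A,o)))
    print(k,"tri",np.round(p,4),"resid",[np.round(np.linalg.norm(a@(p-b)),4) for a,b in zip(A,o)])
# centrifuge yaw from keys at key-top height plane on top view
pt=[]
for k in rng:
    o,r=ray("top",K["top",k]);pt.append((o+r*(0.098-o[2])/r[2])[:2])
pt=np.array(pt);ys=np.array([66,22,-22,-66])/1e3
s=np.polyfit(ys,pt,1);print("y axis dir",s[0],"mid",s[1],"yaw",np.degrees(np.arctan2(-s[0][0],s[0][1])))
yaw=np.arctan2(-s[0][0],s[0][1]);c,sn=np.cos(yaw),np.sin(yaw);R=np.array([[c,-sn],[sn,c]])
# all points in the key-centred frame
for n in Z:
    P=Z[n]["P"];q=(P[...,:2]-s[1])@R;z=P[...,2]
    L=(abs(q[...,1])<.1)&(q[...,0]>.05)&(q[...,0]<.26)&(z>.13)&(z<.3)&(Z[n]["d"]>0)
    x=q[...,0][L];zz=z[L]
    w,V=np.linalg.eigh(np.cov(x,zz));print(n,"lid pts",L.sum(),"angle",np.arctan2(*(V[:,1]*[1,1])[::-1]),"mean",x.mean(),zz.mean(),"sd",w**.5)
    i=np.argsort(zz)[-60:];print(" top edge q",x[i].mean(),zz[i].mean(),zz.max())
    pan=(abs(q[...,1])<.09)&(abs(q[...,0])<.015);print(" panel z",np.median(z[pan]))
    for xx in np.arange(-.05,.2,.02):
        g=(abs(q[...,1])<.1)&(abs(q[...,0]-xx)<.004);print("  %.2f"%xx,np.round(np.percentile(z[g],[5,50,95]),3),end="")
    print()
E
python3 m.py
```

```text
side red 26 [284.1 189.8] [0.4987 0.0954 0.0936]
side yellow 33 [284.  199.4] [0.4898 0.0534 0.0935]
side green 36 [283.9 210.2] [0.4811 0.0096 0.0933]
side blue 37 [283.9 221.9] [ 0.4728 -0.033   0.0934]
top red 76 [282.6 233. ] [0.4985 0.1033 0.0928]
top yellow 82 [303.7 237.4] [0.4893 0.0601 0.0929]
top green 94 [326.9 239.7] [0.4822 0.017  0.0936]
top blue 77 [345.6 246. ] [ 0.4722 -0.0257  0.0925]
red tri [0.4996 0.1044 0.088 ] resid [np.float64(0.0008), np.float64(0.0008)]
yellow tri [0.4905 0.0608 0.0889] resid [np.float64(0.0008), np.float64(0.0008)]
green tri [0.4834 0.0134 0.0915] resid [np.float64(0.0017), np.float64(0.0017)]
blue tri [ 0.4731 -0.0253  0.0882] resid [np.float64(0.0007), np.float64(0.0007)]
y axis dir [0.1876043 0.9807391] mid [0.4860867  0.03806207] yaw -10.829214351454768
side lid pts 1054 angle 2.231197848315169 mean 0.16413417886970397 0.20348289917468837 sd [0.00266043 0.04599887]
 top edge q 0.13033173252317326 0.24535515115523546 0.24707980408545394
 panel z 0.08968807003177048
  -0.05 [-0.     0.002  0.004]  -0.03 [0.001 0.004 0.013]  -0.01 [0.081 0.084 0.093]  0.01 [0.088 0.09  0.096]  0.03 [0.096 0.098 0.101]  0.05 [0.102 0.104 0.106]  0.07 [0.091 0.106 0.107]  0.09 [0.06  0.104 0.107]  0.11 [0.07  0.084 0.107]  0.13 [0.077 0.24  0.245]  0.15 [0.075 0.105 0.229]  0.17 [0.071 0.105 0.202]  0.19 [0.067 0.106 0.175]
top lid pts 3534 angle 2.234415109069516 mean 0.16275031005891205 0.204975155143802 sd [0.00270825 0.04478582]
 top edge q 0.1293977175068554 0.24581267316396296 0.24732284636126778
 panel z 0.08742091646395483
  -0.05 [-0.002  0.001  0.011]  -0.03 [-0.     0.862  0.862]  -0.01 [0.079 0.082 0.091]  0.01 [0.086 0.089 0.095]  0.03 [0.094 0.097 0.099]  0.05 [0.1   0.103 0.105]  0.07 [0.103 0.105 0.107]  0.09 [0.045 0.077 0.106]  0.11 [0.045 0.081 0.106]  0.13 [0.064 0.241 0.245]  0.15 [0.059 0.106 0.229]  0.17 [0.046 0.197 0.203]  0.19 [0.165 0.17  0.175]
```

The lid is open about 0.93 rad. The yaw is -10.8 degrees and the green key is at about (0.482, 0.015, 0.093). Next I'll check the black case near the start pose and work out the first move.

```bash
cat >> h.py <<'E'
yaw=np.radians(-10.83);xc=np.array([np.cos(yaw),np.sin(yaw),0]);yc=np.array([-np.sin(yaw),np.cos(yaw),0]);zc=np.array([0,0,1.])
O=np.array([.4857,.037,0])  # key row middle, on table; q = metres behind it
def tipc(th,r=.150): # tip centre (q,z) with its front edge on outer face at radius r
    return .217-r*np.cos(th)+.014*np.sin(th)+.011, .1045+r*np.sin(th)+.014*np.cos(th)
def tcp(q,y,z): return O+q*xc+y*yc+(z+.008)*zc   # TCP for vertical tool, tip at z
def rel(p): # shift in tool axes, normalised
    s=monitor.get_state();return np.round(s["ee_rot"].T@(p-s["position"])/.15,3)
def st():
    s=monitor.get_state();p=s["position"];d=p-O
    print("t",round(s["time_s"],2),"p",np.round(p,4),"q",np.round([d@xc,d@yc,p[2]-.008],4),"F",np.round(s["contact_force"],2),"w",round(s["gripper_width"],2));print(np.round(s["ee_rot"],3).tolist())
E
python3 - <<'E'
from h import *
for n in("side","top"):
    P=np.load("pics/%s0.npz"%n)["P"]
    for x0 in np.arange(.1,.7,.1):
        for y0 in (.2,.3,.4,.5,.6):
            g=(abs(P[...,0]-x0)<.05)&(abs(P[...,1]-y0)<.05)
            print(n if 0 else "", "%.1f,%.1f:%s"%(x0,y0,np.round(np.percentile(P[g][:,2],98),2) if g.sum()>20 else '-'),end="")
        print()
st();print(rel(tcp(.18,0,.3)))
for th in(.93,.75,.5,.25,.1,0):print(th,np.round(tipc(th),4))
E
```

```text
0.1,0.2:0.0 0.1,0.3:0.0 0.1,0.4:0.0 0.1,0.5:0.0 0.1,0.6:0.0
 0.2,0.2:0.0 0.2,0.3:0.0 0.2,0.4:0.48 0.2,0.5:0.46 0.2,0.6:0.23
 0.3,0.2:0.0 0.3,0.3:0.0 0.3,0.4:0.45 0.3,0.5:0.46 0.3,0.6:0.27
 0.4,0.2:0.05 0.4,0.3:0.0 0.4,0.4:0.0 0.4,0.5:0.15 0.4,0.6:0.27
 0.5,0.2:0.05 0.5,0.3:0.05 0.5,0.4:0.0 0.5,0.5:0.14 0.5,0.6:0.27
 0.6,0.2:0.1 0.6,0.3:0.0 0.6,0.4:0.0 0.6,0.5:0.0 0.6,0.6:0.27
 0.1,0.2:0.0 0.1,0.3:0.0 0.1,0.4:0.0 0.1,0.5:0.0 0.1,0.6:0.0
 0.2,0.2:0.0 0.2,0.3:0.0 0.2,0.4:0.0 0.2,0.5:0.15 0.2,0.6:0.2
 0.3,0.2:0.0 0.3,0.3:0.0 0.3,0.4:0.0 0.3,0.5:0.22 0.3,0.6:0.22
 0.4,0.2:0.05 0.4,0.3:0.0 0.4,0.4:0.0 0.4,0.5:0.14 0.4,0.6:0.22
 0.5,0.2:0.05 0.5,0.3:0.05 0.5,0.4:0.0 0.5,0.5:0.04 0.5,0.6:0.22
 0.6,0.2:0.1 0.6,0.3:0.0 0.6,0.4:0.0 0.6,0.5:0.0 0.6,0.6:0.22
t 0.1 p [0.2228 0.4747 0.2385] q [-0.3405  0.3805  0.2305] F [-0.01  0.85 -0.11] w 1.0
[[-0.905, 0.425, -0.001], [0.425, 0.905, -0.002], [0.0, -0.002, -1.0]]
[-3.989 -1.601 -0.46 ]
0.93 [0.1495 0.2331]
0.75 [0.1278 0.217 ]
0.5 [0.1031 0.1887]
0.25 [0.0861 0.1552]
0.1 [0.0801 0.1334]
0 [0.078  0.1185]
```

Call:
step_arm:
  motion:
    - {"dz":-0.6,"claw":-1}
    - {"dz":-0.6,"claw":-1}
    - {"dz":-0.6,"az":-0.08,"claw":-1}
    - {"dx":-0.2,"dy":-0.3,"dz":-0.6,"az":-0.08,"claw":-1}
    - {"dx":-0.5,"dy":-0.6,"dz":-0.6,"az":-0.08,"claw":-1}
    - {"dx":-0.8,"dy":-0.8,"dz":-0.6,"az":-0.08,"claw":-1}
    - {"dx":-1,"dy":-1,"dz":-0.6,"az":-0.08,"claw":-1}
    - {"dx":-1,"dy":-1,"dz":-0.6,"az":-0.08,"claw":-1}

```text
validation failed for argument at $.mo...
```

```bash
python3 -c "
from h import *
st();print(rel(tcp(.19,0,.3)))"
```

```text
t 0.1 p [0.2228 0.4747 0.2385] q [-0.3405  0.3805  0.2305] F [-0.01  0.85 -0.11] w 1.0
[[-0.905, 0.425, -0.001], [0.425, 0.905, -0.002], [0.0, -0.002, -1.0]]
[-4.054 -1.585 -0.46 ]
```

Each row probably needs every field filled in.

Call:
step_arm:
  motion:
    - {"dx":0,"dy":0,"dz":-0.3,"ax":0,"ay":0,"az":0,"claw":-1}
    - {"dx":0,"dy":0,"dz":-0.6,"ax":0,"ay":0,"az":0,"claw":-1}
    - {"dx":0,"dy":0,"dz":-0.6,"ax":0,"ay":0,"az":-0.08,"claw":-1}
    - {"dx":-0.2,"dy":-0.3,"dz":-0.6,"ax":0,"ay":0,"az":-0.08,"claw":-1}
    - {"dx":-0.5,"dy":-0.6,"dz":-0.6,"ax":0,"ay":0,"az":-0.08,"claw":-1}
    - {"dx":-0.8,"dy":-0.8,"dz":-0.6,"ax":0,"ay":0,"az":-0.08,"claw":-1}
    - {"dx":-1,"dy":-1,"dz":-0.6,"ax":0,"ay":0,"az":-0.08,"claw":-1}
    - {"dx":-1,"dy":-1,"dz":-0.6,"ax":0,"ay":0,"az":-0.08,"claw":-1}

```text
time_s: 0.77
position: [0.2931, 0.2785, 0.3289]
ee_rot: [[-0.983, 0.185, -0.0], [0.185, 0.983, -0.001], [0.0, -0.001, -1.0]]
contact_force: [1.6, 0.0, 0.9]
gripper_width: -0.002
grasp_force: 0.0
```

```bash
python3 -c "
from h import *
st();print(rel(tcp(.19,0,.3)))"
```

```text
t 0.77 p [0.2931 0.2785 0.3289] q [-0.2345  0.201   0.3209] F [1.63 0.01 0.89] w -0.0
[[-0.983, 0.185, -0.0], [0.185, 0.983, -0.001], [0.0, -0.001, -1.0]]
[-2.826 -1.348  0.14 ]
```

Call:
step_arm:
  motion:
    - {"dx":-0.15,"dy":-0.15,"dz":0,"ax":0,"ay":0,"az":0,"claw":-1}
    - {"dx":-0.35,"dy":-0.35,"dz":0,"ax":0,"ay":0,"az":0,"claw":-1}
    - {"dx":-0.55,"dy":-0.55,"dz":0,"ax":0,"ay":0,"az":0,"claw":-1}
    - {"dx":-0.75,"dy":-0.75,"dz":0,"ax":0,"ay":0,"az":0,"claw":-1}
    - {"dx":-0.9,"dy":-0.9,"dz":0,"ax":0,"ay":0,"az":0,"claw":-1}
    - {"dx":-1,"dy":-1,"dz":0,"ax":0,"ay":0,"az":0,"claw":-1}
    - {"dx":-1,"dy":-1,"dz":0,"ax":0,"ay":0,"az":0,"claw":-1}
    - {"dx":-1,"dy":-1,"dz":0,"ax":0,"ay":0,"az":0,"claw":-1}

```text
time_s: 1.43
position: [0.4126, 0.1042, 0.3288]
ee_rot: [[-0.982, 0.189, -0.001], [0.189, 0.982, 0.0], [0.001, -0.0, -1.0]]
contact_force: [-0.3, -0.1, 0.5]
gripper_width: 0.002
grasp_force: 0.0
```

Call:
step_arm:
  motion:
    - {"dx":-0.15,"dy":-0.05,"dz":0,"ax":0,"ay":0,"az":0,"claw":-1}
    - {"dx":-0.35,"dy":-0.12,"dz":0,"ax":0,"ay":0,"az":0,"claw":-1}
    - {"dx":-0.55,"dy":-0.2,"dz":0,"ax":0,"ay":0,"az":0,"claw":-1}
    - {"dx":-0.75,"dy":-0.25,"dz":0,"ax":0,"ay":0,"az":0,"claw":-1}
    - {"dx":-0.9,"dy":-0.3,"dz":0,"ax":0,"ay":0,"az":0,"claw":-1}
    - {"dx":-1,"dy":-0.35,"dz":0,"ax":0,"ay":0,"az":0,"claw":-1}
    - {"dx":-1,"dy":-0.35,"dz":0,"ax":0,"ay":0,"az":0,"claw":-1}
    - {"dx":-1,"dy":-0.35,"dz":0,"ax":0,"ay":0,"az":0,"claw":-1}

```text
time_s: 2.1
position: [0.5498, 0.0266, 0.3286]
ee_rot: [[-0.983, 0.186, -0.002], [0.186, 0.983, 0.001], [0.002, 0.0, -1.0]]
contact_force: [-0.5, -0.4, -0.6]
gripper_width: -0.002
grasp_force: 0.0
```

Call:
step_arm:
  motion:
    - {"dx":-0.15,"dy":0,"dz":0,"ax":0,"ay":0,"az":0,"claw":-1}
    - {"dx":-0.3,"dy":0,"dz":0,"ax":0,"ay":0,"az":0,"claw":-1}
    - {"dx":-0.5,"dy":0,"dz":0,"ax":0,"ay":0,"az":0,"claw":-1}
    - {"dx":-0.7,"dy":0,"dz":0,"ax":0,"ay":0,"az":0,"claw":-1}
    - {"dx":-0.8,"dy":0,"dz":0,"ax":0,"ay":0,"az":0,"claw":-1}
    - {"dx":-0.8,"dy":0,"dz":0,"ax":0,"ay":0,"az":0,"claw":-1}
    - {"dx":-0.8,"dy":0,"dz":0,"ax":0,"ay":0,"az":0,"claw":-1}
    - {"dx":-0.8,"dy":0,"dz":0,"ax":0,"ay":0,"az":0,"claw":-1}

```text
time_s: 2.77
position: [0.6665, 0.0045, 0.3297]
ee_rot: [[-0.983, 0.185, -0.001], [0.185, 0.983, 0.0], [0.001, 0.0, -1.0]]
contact_force: [-0.6, 0.2, -0.1]
gripper_width: -0.002
grasp_force: 0.0
```

```bash
python3 -c "
from h import *
st();print(rel(tcp(.175,0,.235)))
im,d,P=grab('side');cv2.imwrite('pics/s1.png',cv2.resize(im[80:280,200:440,::-1],None,fx=3,fy=3))"
```

```text
t 2.77 p [0.6665 0.0045 0.3297] q [0.1837 0.002  0.3217] F [-0.56  0.23 -0.07] w -0.0
[[-0.983, 0.185, -0.001], [0.185, 0.983, 0.0], [0.001, 0.0, -1.0]]
[ 0.058 -0.013  0.578]
```

View pics/s1.png

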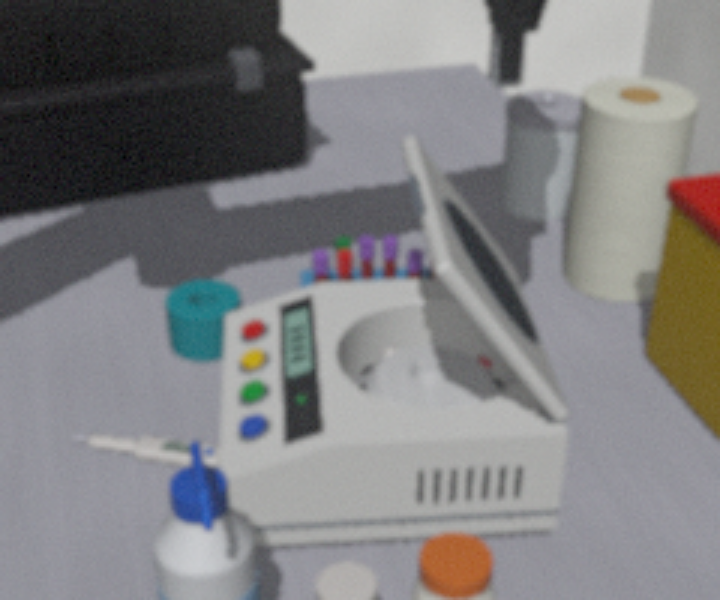

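The fingertips are at about (505,80) in the crop, clear above and behind the lid's free edge at (410,140). I'll go down behind the edge.

Call:
step_arm:
  motion:
    - {"dx":0.06,"dy":0,"dz":0.1,"ax":0,"ay":0,"az":0,"claw":-1}
    - {"dx":0.06,"dy":0,"dz":0.2,"ax":0,"ay":0,"az":0,"claw":-1}
    - {"dx":0.06,"dy":0,"dz":0.3,"ax":0,"ay":0,"az":0,"claw":-1}
    - {"dx":0.06,"dy":0,"dz":0.4,"ax":0,"ay":0,"az":0,"claw":-1}
    - {"dx":0.06,"dy":0,"dz":0.5,"ax":0,"ay":0,"az":0,"claw":-1}
    - {"dx":0.06,"dy":0,"dz":0.58,"ax":0,"ay":0,"az":0,"claw":-1}
    - {"dx":0.06,"dy":0,"dz":0.58,"ax":0,"ay":0,"az":0,"claw":-1}
    - {"dx":0.06,"dy":0,"dz":0.58,"ax":0,"ay":0,"az":0,"claw":-1}

```text
time_s: 3.48
position: [0.6577, 0.0052, 0.2427]
ee_rot: [[-0.983, 0.186, -0.001], [0.186, 0.983, 0.0], [0.001, -0.0, -1.0]]
contact_force: [0.4, -1.5, 0.9]
gripper_width: -0.001
grasp_force: 0.0
```

```bash
python3 -c "
from h import *
st()
for th in(.93,.8,.65,.5,.35,.25,.15,.08,.03,0,-.03):
  q,z=tipc(th);print(th,np.round((q,z),4),rel(tcp(q,0,z)))"
```

```text
t 3.48 p [0.6577 0.0052 0.2427] q [0.1749 0.0011 0.2347] F [ 0.36 -1.47  0.92] w -0.0
[[-0.983, 0.186, -0.001], [0.186, 0.983, 0.0], [0.001, -0.0, -1.0]]
0.93 [0.1495 0.2331] [ 0.169 -0.007  0.011]
0.8 [0.1335 0.2219] [ 0.276 -0.007  0.086]
0.65 [0.1171 0.2064] [ 0.385 -0.007  0.189]
0.5 [0.1031 0.1887] [ 0.478 -0.007  0.307]
0.35 [0.0919 0.1691] [ 0.553 -0.006  0.438]
0.25 [0.0861 0.1552] [ 0.591 -0.006  0.531]
0.15 [0.0818 0.1408] [ 0.62  -0.006  0.627]
0.08 [0.0796 0.1304] [ 0.635 -0.006  0.696]
0.03 [0.0785 0.123 ] [ 0.642 -0.006  0.746]
0 [0.078  0.1185] [ 0.645 -0.006  0.775]
-0.03 [0.0776 0.114 ] [ 0.647 -0.006  0.806]
```

Call:
step_arm:
  motion:
    - {"dx":0.06,"dy":0,"dz":0,"ax":0,"ay":0,"az":0,"claw":-1}
    - {"dx":0.12,"dy":0,"dz":0,"ax":0,"ay":0,"az":0,"claw":-1}
    - {"dx":0.17,"dy":0,"dz":0.01,"ax":0,"ay":0,"az":0,"claw":-1}
    - {"dx":0.22,"dy":0,"dz":0.045,"ax":0,"ay":0,"az":0,"claw":-1}
    - {"dx":0.276,"dy":0,"dz":0.086,"ax":0,"ay":0,"az":0,"claw":-1}
    - {"dx":0.33,"dy":0,"dz":0.137,"ax":0,"ay":0,"az":0,"claw":-1}
    - {"dx":0.385,"dy":0,"dz":0.189,"ax":0,"ay":0,"az":0,"claw":-1}
    - {"dx":0.385,"dy":0,"dz":0.189,"ax":0,"ay":0,"az":0,"claw":-1}

```text
time_s: 4.15
position: [0.601, 0.0161, 0.2149]
ee_rot: [[-0.983, 0.186, 0.0], [0.186, 0.983, 0.0], [-0.0, 0.0, -1.0]]
contact_force: [-0.6, 0.4, 0.3]
gripper_width: 0.001
grasp_force: 0.0
```

```bash
python3 -c "
from h import *
st()
im,d,P=grab('side');cv2.imwrite('pics/s2.png',cv2.resize(im[80:280,200:440,::-1],None,fx=3,fy=3))
for th in(.65,.5,.35,.25,.15,.08,.03,0,-.03):
  q,z=tipc(th);print(th,np.round((q,z),4),rel(tcp(q,0,z)))"
```

```text
t 4.15 p [0.601  0.0161 0.2149] q [0.1172 0.0011 0.2069] F [-0.61  0.35  0.35] w 0.0
[[-0.983, 0.186, 0.0], [0.186, 0.983, 0.0], [-0.0, 0.0, -1.0]]
0.65 [0.1171 0.2064] [ 0.007 -0.007  0.006]
0.5 [0.1031 0.1887] [ 0.1   -0.007  0.124]
0.35 [0.0919 0.1691] [ 0.175 -0.007  0.254]
0.25 [0.0861 0.1552] [ 0.213 -0.007  0.347]
0.15 [0.0818 0.1408] [ 0.243 -0.007  0.443]
0.08 [0.0796 0.1304] [ 0.257 -0.007  0.512]
0.03 [0.0785 0.123 ] [ 0.265 -0.007  0.562]
0 [0.078  0.1185] [ 0.268 -0.007  0.591]
-0.03 [0.0776 0.114 ] [ 0.27  -0.007  0.622]
```

View pics/s2.png

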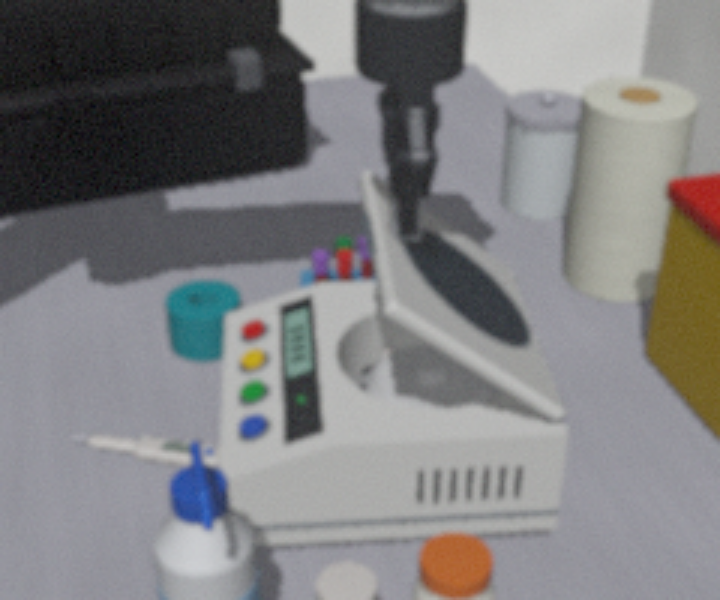

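The lid has followed to about 0.65 rad, with the fingertips at (408,235) in the crop, just behind its free edge. I'll carry on along the arc.

Call:
step_arm:
  motion:
    - {"dx":0.05,"dy":0,"dz":0.06,"ax":0,"ay":0,"az":0,"claw":-1}
    - {"dx":0.1,"dy":0,"dz":0.124,"ax":0,"ay":0,"az":0,"claw":-1}
    - {"dx":0.14,"dy":0,"dz":0.19,"ax":0,"ay":0,"az":0,"claw":-1}
    - {"dx":0.175,"dy":0,"dz":0.254,"ax":0,"ay":0,"az":0,"claw":-1}
    - {"dx":0.195,"dy":0,"dz":0.3,"ax":0,"ay":0,"az":0,"claw":-1}
    - {"dx":0.213,"dy":0,"dz":0.347,"ax":0,"ay":0,"az":0,"claw":-1}
    - {"dx":0.23,"dy":0,"dz":0.395,"ax":0,"ay":0,"az":0,"claw":-1}
    - {"dx":0.243,"dy":0,"dz":0.443,"ax":0,"ay":0,"az":0,"claw":-1}

```text
time_s: 4.87
position: [0.5672, 0.0225, 0.1476]
ee_rot: [[-0.982, 0.186, 0.001], [0.186, 0.982, 0.0], [-0.001, 0.001, -1.0]]
contact_force: [0.3, 0.6, 1.0]
gripper_width: 0.0
grasp_force: 0.6
```

Call:
step_arm:
  motion:
    - {"dx":0.005,"dy":0,"dz":0.03,"ax":0,"ay":0,"az":0,"claw":-1}
    - {"dx":0.01,"dy":0,"dz":0.055,"ax":0,"ay":0,"az":0,"claw":-1}
    - {"dx":0.014,"dy":0,"dz":0.075,"ax":0,"ay":0,"az":0,"claw":-1}
    - {"dx":0.018,"dy":0,"dz":0.095,"ax":0,"ay":0,"az":0,"claw":-1}
    - {"dx":0.02,"dy":0,"dz":0.11,"ax":0,"ay":0,"az":0,"claw":-1}
    - {"dx":0.021,"dy":0,"dz":0.12,"ax":0,"ay":0,"az":0,"claw":-1}
    - {"dx":0.021,"dy":0,"dz":0.13,"ax":0,"ay":0,"az":0,"claw":-1}
    - {"dx":0.021,"dy":0,"dz":0.13,"ax":0,"ay":0,"az":0,"claw":-1}

```text
time_s: 5.53
position: [0.5633, 0.0228, 0.1277]
ee_rot: [[-0.982, 0.186, -0.001], [0.186, 0.982, -0.0], [0.0, -0.0, -1.0]]
contact_force: [-0.5, 0.1, -0.4]
gripper_width: 0.001
grasp_force: 0.0
```

```bash
python3 -c "
from h import *
st()
im,d,P=grab('side');q=(P-O)@xc;y=(P-O)@yc
g=(y<-.03)&(y>-.1)&(q>.06)&(q<.2)&(P[...,2]>.05)&(P[...,2]<.2)&(d>0)
print(g.sum(),np.polyfit(q[g],P[...,2][g],1),[np.median(P[...,2][g&(abs(q-a)<.01)]) for a in(.075,.1,.13,.16,.19)])"
```

```text
t 5.53 p [0.5633 0.0228 0.1277] q [0.0789 0.0006 0.1197] F [-0.53  0.07 -0.36] w 0.0
[[-0.982, 0.186, -0.001], [0.186, 0.982, -0.0], [0.0, -0.0, -1.0]]
1265 [-0.1031682   0.13775631] [np.float64(0.12163343684274658), np.float64(0.12132099710038086), np.float64(0.12125820731707454), np.float64(0.12096840776008938), np.float64(0.12076148254500399)]
```

Call:
step_arm:
  motion:
    - {"dx":0,"dy":0,"dz":0.003,"ax":0,"ay":0,"az":0,"claw":-1}
    - {"dx":0,"dy":0,"dz":0.006,"ax":0,"ay":0,"az":0,"claw":-1}
    - {"dx":0,"dy":0,"dz":0.008,"ax":0,"ay":0,"az":0,"claw":-1}
    - {"dx":0,"dy":0,"dz":0.01,"ax":0,"ay":0,"az":0,"claw":-1}
    - {"dx":0,"dy":0,"dz":0.012,"ax":0,"ay":0,"az":0,"claw":-1}
    - {"dx":0,"dy":0,"dz":0.014,"ax":0,"ay":0,"az":0,"claw":-1}
    - {"dx":0,"dy":0,"dz":0.014,"ax":0,"ay":0,"az":0,"claw":-1}
    - {"dx":0,"dy":0,"dz":0.014,"ax":0,"ay":0,"az":0,"claw":-1}

```text
time_s: 6.25
position: [0.5634, 0.0228, 0.1266]
ee_rot: [[-0.982, 0.187, 0.0], [0.187, 0.982, -0.0], [-0.0, -0.0, -1.0]]
contact_force: [-2.5, -0.7, 5.1]
gripper_width: -0.005
grasp_force: 2.7
```

Call:
step_arm:
  motion:
    - {"dx":0,"dy":0,"dz":0.003,"ax":0,"ay":0,"az":0,"claw":-1}
    - {"dx":0,"dy":0,"dz":0.006,"ax":0,"ay":0,"az":0,"claw":-1}
    - {"dx":0,"dy":0,"dz":0.006,"ax":0,"ay":0,"az":0,"claw":-1}
    - {"dx":0,"dy":0,"dz":0.006,"ax":0,"ay":0,"az":0,"claw":-1}
    - {"dx":0,"dy":0,"dz":0.006,"ax":0,"ay":0,"az":0,"claw":-1}
    - {"dx":0,"dy":0,"dz":0.006,"ax":0,"ay":0,"az":0,"claw":-1}
    - {"dx":0,"dy":0,"dz":0.006,"ax":0,"ay":0,"az":0,"claw":-1}
    - {"dx":0,"dy":0,"dz":0.006,"ax":0,"ay":0,"az":0,"claw":-1}

```text
time_s: 6.92
position: [0.5633, 0.0228, 0.1265]
ee_rot: [[-0.982, 0.186, 0.001], [0.186, 0.982, -0.0], [-0.001, -0.0, -1.0]]
contact_force: [-4.3, -1.5, 10.0]
gripper_width: -0.0
grasp_force: 5.2
```

Call:
step_arm:
  motion:
    - {"dx":0,"dy":0,"dz":-0.05,"ax":0,"ay":0,"az":0,"claw":-1}
    - {"dx":0,"dy":0,"dz":-0.2,"ax":0,"ay":0,"az":0,"claw":-1}
    - {"dx":0,"dy":0,"dz":-0.4,"ax":0,"ay":0,"az":0,"claw":-1}
    - {"dx":0.2,"dy":0,"dz":-0.5,"ax":0,"ay":-0.03,"az":0,"claw":-1}
    - {"dx":0.4,"dy":-0.05,"dz":-0.5,"ax":0,"ay":-0.06,"az":0,"claw":-1}
    - {"dx":0.6,"dy":-0.1,"dz":-0.5,"ax":0,"ay":-0.1033,"az":0,"claw":-1}
    - {"dx":0.6,"dy":-0.15,"dz":-0.5,"ax":0,"ay":-0.1033,"az":0,"claw":-1}
    - {"dx":0.6,"dy":-0.15,"dz":-0.5,"ax":0,"ay":-0.1033,"az":0,"claw":-1}

```text
time_s: 7.58
position: [0.4537, 0.016, 0.1909]
ee_rot: [[-0.938, 0.185, 0.294], [0.175, 0.983, -0.061], [-0.3, -0.006, -0.954]]
contact_force: [1.4, 1.0, 1.0]
gripper_width: -0.002
grasp_force: 0.0
```

```bash
cat > key.py <<'E'
from h import *
st()
im,d,P=grab('side');cv2.imwrite('pics/s3.png',cv2.resize(im[80:280,200:440,::-1],None,fx=3,fy=3))
t,dt,Pt=grab('top');cv2.imwrite('pics/t3.png',cv2.resize(t[100:300,200:440,::-1],None,fx=3,fy=3))
for n,P,d in(("side",P,d),("top",Pt,dt)):
    q=(P-O)@xc;y=(P-O)@yc
    g=(y<-.03)&(y>-.1)&(q>.06)&(q<.2)&(P[...,2]>.05)&(P[...,2]<.2)&(d>0)
    print(n,g.sum(),np.polyfit(q[g],P[...,2][g],1))
    g=(q>-.09)&(q<.05)&(abs(y+.02)<.05)&(P[...,2]>.105)&(P[...,2]<.19)&(d>0)   # finger points
    if g.sum()>5: print(" finger",g.sum(),[np.round(np.percentile(a[g],[2,50,98]),4) for a in(q,y,P[...,2])])
n=np.array(-np.sin(np.radians(18.6))*xc+np.cos(np.radians(18.6))*zc)
K=np.array([.482,.0150,.0933])
print("axis err",np.round(monitor.get_state()["ee_rot"].T@-n,3))
for h in(.03,.01,.0,-.004):print(h,rel(K+n*(h+.008)))
E
python3 key.py
```

```text
t 7.58 p [0.4537 0.016  0.1909] q [-0.0275 -0.0266  0.1829] F [1.4  1.01 0.97] w -0.0
[[-0.938, 0.185, 0.294], [0.175, 0.983, -0.061], [-0.3, -0.006, -0.954]]
side 1188 [0.00229556 0.12021651]
 finger 29 [array([-0.0347, -0.0176,  0.05  ]), array([-0.0631, -0.0326,  0.0238]), array([0.1052, 0.1835, 0.1894])]
top 2354 [0.00294516 0.11915533]
 finger 8 [array([0.0464, 0.0488, 0.05  ]), array([-0.063 , -0.016 ,  0.0147]), array([0.1052, 0.1053, 0.1063])]
axis err [ 0.    -0.001  1.   ]
0.03 [ 0.145 -0.001  0.448]
0.01 [ 0.145 -0.001  0.581]
0.0 [ 0.145 -0.001  0.648]
-0.004 [ 0.145 -0.001  0.675]
```

View pics/s3.png

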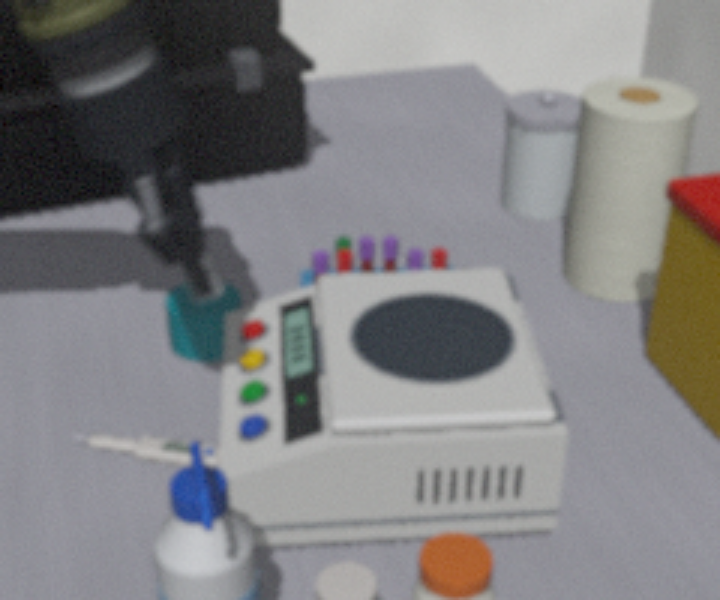

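View pics/t3.png

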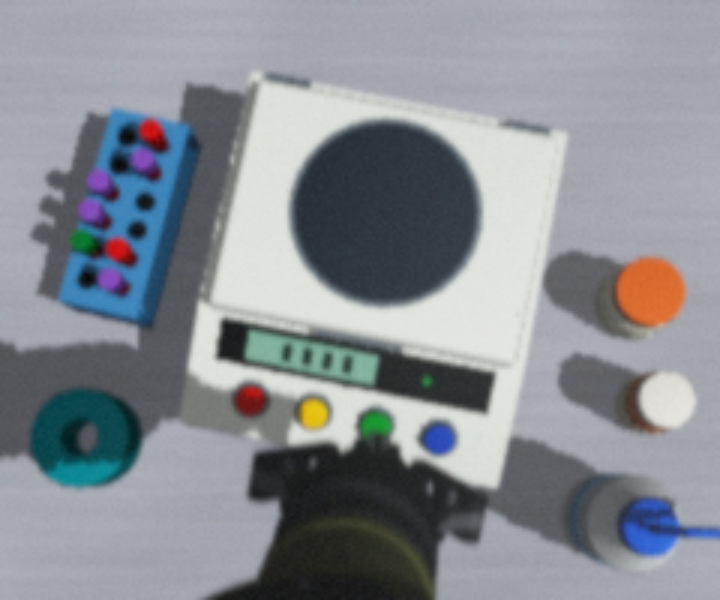

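The lid is level and shut, with a slope of about 0.003. In the top crop the green key is at (375,424) with the fingertips in line just in front of it. The arm was still settling during the reading, so I'll recompute.

```bash
python3 - <<'E'
from h import *
st()
n=np.array(-np.sin(np.radians(18.6))*xc+np.cos(np.radians(18.6))*zc);K=np.array([.482,.0150,.0933])
print(K+n*.038)
for h in(.03,.01,.0,-.004):print(h,rel(K+n*(h+.008)))
E
```

```text
t 7.68 p [0.4693 0.0175 0.1999] q [-0.0125 -0.0222  0.1919] F [1.69 0.43 1.22] w 0.0
[[-0.931, 0.186, 0.314], [0.177, 0.983, -0.059], [-0.319, 0.0, -0.948]]
[0.47009542 0.01727738 0.1293152 ]
0.03 [ 0.145 -0.001  0.448]
0.01 [ 0.145 -0.001  0.581]
0.0 [ 0.145 -0.001  0.648]
-0.004 [ 0.145 -0.001  0.675]
```

Call:
step_arm:
  motion:
    - {"dx":0.05,"dy":0,"dz":0.08,"ax":0,"ay":0,"az":0,"claw":-1}
    - {"dx":0.1,"dy":0,"dz":0.18,"ax":0,"ay":0,"az":0,"claw":-1}
    - {"dx":0.145,"dy":0,"dz":0.28,"ax":0,"ay":0,"az":0,"claw":-1}
    - {"dx":0.145,"dy":0,"dz":0.38,"ax":0,"ay":0,"az":0,"claw":-1}
    - {"dx":0.145,"dy":0,"dz":0.46,"ax":0,"ay":0,"az":0,"claw":-1}
    - {"dx":0.145,"dy":0,"dz":0.52,"ax":0,"ay":0,"az":0,"claw":-1}
    - {"dx":0.145,"dy":0,"dz":0.56,"ax":0,"ay":0,"az":0,"claw":-1}
    - {"dx":0.145,"dy":0,"dz":0.58,"ax":0,"ay":0,"az":0,"claw":-1}

```text
time_s: 8.35
position: [0.4815, 0.0165, 0.1112]
ee_rot: [[-0.93, 0.187, 0.315], [0.177, 0.982, -0.059], [-0.321, 0.001, -0.947]]
contact_force: [-0.0, -0.3, 0.9]
gripper_width: -0.004
grasp_force: 0.0
```

```bash
sed -i 's/pics\/s3/pics\/s4/;s/pics\/t3/pics\/t4/' key.py; python3 key.py
```

```text
t 8.35 p [0.4815 0.0165 0.1112] q [-0.0003 -0.0209  0.1032] F [-0.02 -0.26  0.94] w -0.0
[[-0.93, 0.187, 0.315], [0.177, 0.982, -0.059], [-0.321, 0.001, -0.947]]
side 1184 [0.00186001 0.12026844]
 finger 343 [array([-0.0373, -0.0051,  0.0453]), array([-0.0685, -0.035 ,  0.0039]), array([0.106 , 0.1553, 0.1884])]
top 2347 [0.00368531 0.11902145]
 finger 298 [array([-0.0347, -0.0076,  0.0118]), array([-0.0683, -0.0208,  0.029 ]), array([0.1121, 0.1706, 0.1896])]
axis err [ 0.001 -0.001  1.   ]
0.03 [ 0.024 -0.007 -0.137]
0.01 [ 0.024 -0.007 -0.003]
0.0 [ 0.024 -0.007  0.063]
-0.004 [ 0.024 -0.007  0.09 ]
```

View pics/s4.png

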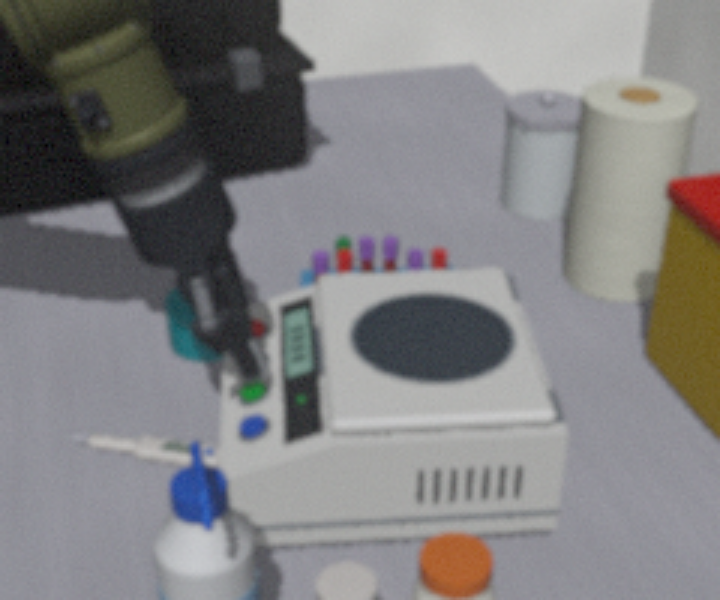

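The tip is about 10 mm above the green key, at (253,390) in the crop. I'll press in small steps.

Call:
step_arm:
  motion:
    - {"dx":0.02,"dy":0,"dz":0.015,"ax":0,"ay":0,"az":0,"claw":-1}
    - {"dx":0.02,"dy":0,"dz":0.03,"ax":0,"ay":0,"az":0,"claw":-1}
    - {"dx":0.02,"dy":0,"dz":0.042,"ax":0,"ay":0,"az":0,"claw":-1}
    - {"dx":0.02,"dy":0,"dz":0.053,"ax":0,"ay":0,"az":0,"claw":-1}
    - {"dx":0.02,"dy":0,"dz":0.062,"ax":0,"ay":0,"az":0,"claw":-1}
    - {"dx":0.02,"dy":0,"dz":0.07,"ax":0,"ay":0,"az":0,"claw":-1}
    - {"dx":0.02,"dy":0,"dz":0.077,"ax":0,"ay":0,"az":0,"claw":-1}
    - {"dx":0.02,"dy":0,"dz":0.077,"ax":0,"ay":0,"az":0,"claw":-1}

```text
time_s: 9.12
position: [0.4789, 0.0161, 0.0988]
ee_rot: [[-0.931, 0.186, 0.314], [0.177, 0.982, -0.059], [-0.319, 0.0, -0.948]]
contact_force: [-1.1, -0.5, 2.8]
gripper_width: 0.001
grasp_force: 1.1
```

```bash
cat > k2.py <<'E'
from h import *
n=np.array(-np.sin(np.radians(18.6))*xc+np.cos(np.radians(18.6))*zc);K=np.array([.482,.0150,.0933])
s=monitor.get_state();print("F.n",s["contact_force"]@n,"h mm",1e3*((s["position"]-K)@n-.008),s["grasp_force"]);print(rel(K+n*.003))
E
python3 k2.py
```

```text
F.n 2.9480646940695885 h mm -1.7782265065596528 1.0886325594037771
[-0.009 -0.003  0.021]
```

Call:
step_arm:
  motion:
    - {"dx":0,"dy":0,"dz":0.004,"ax":0,"ay":0,"az":0,"claw":-1}
    - {"dx":0,"dy":0,"dz":0.008,"ax":0,"ay":0,"az":0,"claw":-1}
    - {"dx":0,"dy":0,"dz":0.012,"ax":0,"ay":0,"az":0,"claw":-1}
    - {"dx":0,"dy":0,"dz":0.015,"ax":0,"ay":0,"az":0,"claw":-1}
    - {"dx":0,"dy":0,"dz":0.018,"ax":0,"ay":0,"az":0,"claw":-1}
    - {"dx":0,"dy":0,"dz":0.018,"ax":0,"ay":0,"az":0,"claw":-1}
    - {"dx":0,"dy":0,"dz":0.018,"ax":0,"ay":0,"az":0,"claw":-1}
    - {"dx":0,"dy":0,"dz":0.018,"ax":0,"ay":0,"az":0,"claw":-1}

```text
time_s: 9.78
position: [0.4797, 0.016, 0.0962]
ee_rot: [[-0.931, 0.186, 0.313], [0.177, 0.982, -0.059], [-0.319, -0.0, -0.948]]
contact_force: [-1.7, 1.2, 4.0]
gripper_width: 0.001
grasp_force: 1.8
```

```bash
python3 k2.py
```

```text
F.n 4.416057653502246 h mm -4.438514021065677 1.8292634189128876
[-0.009 -0.003  0.004]
```

Call:
step_arm:
  motion:
    - {"dx":0,"dy":0,"dz":0.004,"ax":0,"ay":0,"az":0,"claw":-1}
    - {"dx":0,"dy":0,"dz":0.008,"ax":0,"ay":0,"az":0,"claw":-1}
    - {"dx":0,"dy":0,"dz":0.01,"ax":0,"ay":0,"az":0,"claw":-1}
    - {"dx":0,"dy":0,"dz":0.01,"ax":0,"ay":0,"az":0,"claw":-1}
    - {"dx":0,"dy":0,"dz":0.01,"ax":0,"ay":0,"az":0,"claw":-1}
    - {"dx":0,"dy":0,"dz":0.01,"ax":0,"ay":0,"az":0,"claw":-1}
    - {"dx":0,"dy":0,"dz":0.01,"ax":0,"ay":0,"az":0,"claw":-1}
    - {"dx":0,"dy":0,"dz":0.01,"ax":0,"ay":0,"az":0,"claw":-1}

```text
time_s: 10.45
position: [0.4799, 0.0159, 0.0957]
ee_rot: [[-0.931, 0.186, 0.314], [0.177, 0.982, -0.059], [-0.32, 0.0, -0.948]]
contact_force: [-8.1, 0.1, 16.5]
gripper_width: -0.001
grasp_force: 8.9
```

```bash
python3 k2.py
```

```text
F.n 18.15903322358102 h mm -5.031748821755482 8.854858595877886
[-0.009 -0.003 -0.   ]
```

The key is at its hard stop, 5 mm down. I'll draw back along its axis.

Call:
step_arm:
  motion:
    - {"dx":0,"dy":0,"dz":-0.02,"ax":0,"ay":0,"az":0,"claw":-1}
    - {"dx":0,"dy":0,"dz":-0.08,"ax":0,"ay":0,"az":0,"claw":-1}
    - {"dx":0,"dy":0,"dz":-0.2,"ax":0,"ay":0,"az":0,"claw":-1}
    - {"dx":0,"dy":0,"dz":-0.4,"ax":0,"ay":0,"az":0,"claw":-1}
    - {"dx":0,"dy":0,"dz":-0.6,"ax":0,"ay":0,"az":0,"claw":-1}
    - {"dx":0,"dy":0,"dz":-0.8,"ax":0,"ay":0,"az":0,"claw":-1}
    - {"dx":0,"dy":0,"dz":-0.9,"ax":0,"ay":0,"az":0,"claw":-1}
    - {"dx":0,"dy":0,"dz":-0.9,"ax":0,"ay":0,"az":0,"claw":-1}

```text
time_s: 11.12
position: [0.4395, 0.0243, 0.2264]
ee_rot: [[-0.929, 0.186, 0.32], [0.177, 0.983, -0.058], [-0.325, 0.002, -0.946]]
contact_force: [0.6, -0.7, -0.2]
gripper_width: -0.002
grasp_force: 0.0
```

```bash
sed -i 's/pics\/s4/pics\/s5/;s/pics\/t4/pics\/t5/' key.py; python3 key.py
```

```text
t 11.12 p [0.4395 0.0243 0.2264] q [-0.043  -0.0211  0.2184] F [ 0.56 -0.66 -0.2 ] w -0.0
[[-0.929, 0.186, 0.32], [0.177, 0.983, -0.058], [-0.325, 0.002, -0.946]]
side 1178 [-9.76789749e-05  1.20550510e-01]
 finger 13 [array([0.0426, 0.0486, 0.0497]), array([-0.0633, -0.0063,  0.0128]), array([0.105 , 0.1054, 0.1062])]
top 2355 [0.002233   0.11922212]
axis err [ 0.001 -0.001  1.   ]
0.03 [-0.008 -0.004  0.66 ]
0.01 [-0.008 -0.004  0.793]
0.0 [-0.008 -0.004  0.86 ]
-0.004 [-0.008 -0.004  0.887]
```

View pics/s5.png

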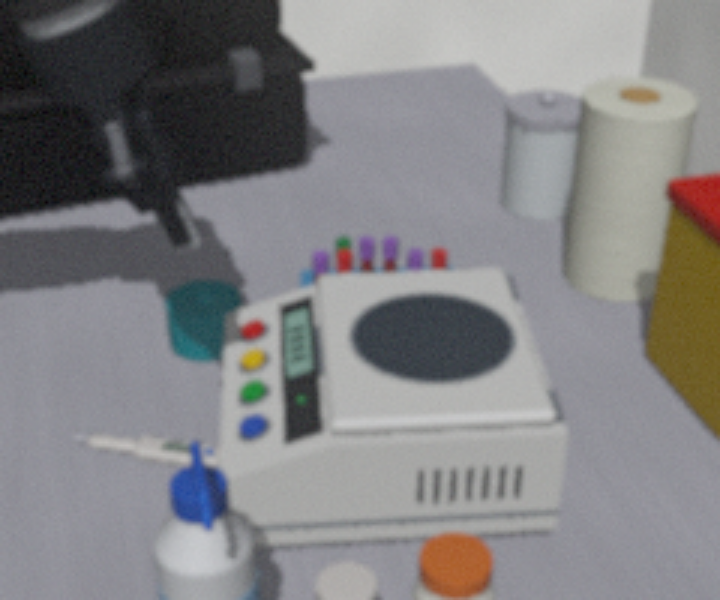

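The lid is shut, the green key at (253,392) is up again, nothing on the table has moved, and the gripper is clear at (185,240). I'm handing the job in.

```bash
python3 -c "
from bench import order
print(order.job_done())"
```

```text
the job is handed in; nothing more can be done
None
```

The job is handed in: I closed the lid gently, pressed the green key to its stop (about 18 N) and let it come up, drew the arm back clear, and saw nothing else moved in the last picture; the hand-in gave no pass or fail result.

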